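Fit the capacitor to the power-supply cup

ROBOT

A 7-joint arm with a two-finger parallel gripper is mounted at the origin on the work surface. World frame = base frame: x ahead of the robot, y to its left, z up, the work surface at z = 0. Lengths are in m, angles in rad, forces in N, time in s.
With the tool pointing down it reaches from about 0.35 to 0.9 m from the base axis. Payload 19.9 kg.
Tool frame: the origin (TCP) lies between the finger pads; the fingertips stand 19 mm ahead of it and the grasp point (between the pads) is the TCP; z points along the fingers, y is the line along which they close (so a half turn about z gives the same grasp; the last joint's range is limited). The gripper opens to 94 mm and grips with 3 to 60 N. Pads are 16 mm wide; open, the fingers measure 119 mm over their backs; the gripper's body (75 mm by 177 mm) begins 78 mm behind the grasp point.
Start: joints at [-1.327, 0.417, -0.01, 1.614, 0.005, 1.111, -0.053], TCP at [0.176, 0.6, 0.224] pointing down, gripper open.
Joint ranges: [-2.81, 2.81], [-0.39, 2.02], [-1.27, 1.25], [0.06, 2.57], [-1.19, 4.33], [0.19, 2], [-2.82, 2.82]. Speed limits (rad/s): [1.89, 1.89, 2.39, 2.39, 3.01, 3.01, 3.01].

INTERFACE

Orientations are given as a 3x3 rotation matrix whose columns are the frame's x, y, z axes.
In Python, from rig import robot gives the robot as it stands. Calls block until the motion is done:
- robot.move_ptp(position, orientation): joint-space move of the TCP to a pose.
- robot.move_linear(position, velocity=0.15, frame=None, threshold=None): straight line of the TCP; frame=None keeps the orientation; velocity is the mean speed in m/s. With threshold (N) it stops when the force on the tool has changed by that much, and returns True; else False.
- robot.goto_joints(angles): joint-space move.
- robot.gripper_to(opening): finger opening in m; the grip force is fixed at half the most; returns when the fingers have stopped.
- robot.pause(seconds).
- robot.ik(position, orientation): joint angles nearest the present ones, or None.
- robot.get_state(): the state.
- robot.grab_frame(name): name is "side" or "top" or "wrist"; returns the picture (400x640x3 uint8, red, green, blue); there is no depth.
- robot.camera_info(name): a dict with "fx", "fy", "cx", "cy" (pixels), "dist" ([k1, k2, p1, p2, k3] as OpenCV has them; the pictures are not rectified), "rvec" (rotation vector, rad) and "tvec" (3), from world to camera coordinates, as OpenCV has them. Camera axes: x right, y down, z forward; pixel columns grow to the right and rows downward; lengths in m; the calibration is good to about 2 mm. A picture is of the moment at which its call begins: read the wrist's pose just before it. camera_info takes no time and is no camera call; for the wrist camera it gives the pose at the moment of the call.
A pose or a line that the arm cannot do raises robot.PlanningError and nothing moves.
- robot.sign_off(): hands the job in; it is judged then, once.
The state is a dict: "time": time; "qpos": joint angles; "joint_vel": joint speeds; "effort": joint torques, N m; "ee_pos": TCP position; "tool_rot": TCP orientation; "force": force on the tool from outside, world axes, zero at the start; "moment": the same for the moment, N m; "opening": finger opening in m; "grasp_force": force on a finger pad.
Only numpy, scipy, OpenCV 4.12 (cv2) and the standard library are available. Lean on these libraries where they do the work, as an engineer would, in place of code of your own. Each camera call takes 0.05 s, during which the arm holds its last target. There are 200 camera calls.

TASK

Of the three black capacitors standing on the bench, find the widest one that goes all the way down into the empty grey cup on the aluminium power-supply chassis, and lower it in upright until it rests on the cup's floor, without dropping it. Leave the other two standing upright on the bench; one that you try may be set back anywhere on the bench surface, clear of the chassis.

Things in the scene. Friction and masses are not known exactly. Their poses are not given: they have to be found in the camera images.
- cup_floor (a point): Centre of the inner floor, 15 mm above the bench, of the empty grey cup fixed on a flat aluminium chassis (160 x 180 mm plate, top 10 mm above the bench; place and yaw vary). z up. Bore 56 mm across for 19 mm above this point, then a cone widening to 76 mm (82 outside) at the rim, 37 mm above this point. Other chassis parts are under 32 mm above the bench and 80 mm or more from the cup's axis.
- cap_narrow: Screw-terminal capacitor: upright black cylinder, silver top with two small brass studs (5 mm tall), 35 mm in diameter and 90 mm tall, about 110 g, standing loose on the bench. Origin: centre of its underside; z runs up its axis. One of three that look alike and differ only in diameter (35, 50 and 64 mm); which stands where varies.
- cap_middle: Screw-terminal capacitor: upright black cylinder, silver top with two small brass studs (5 mm tall), 50 mm in diameter and 90 mm tall, about 220 g, standing loose on the bench. Origin: centre of its underside; z runs up its axis. One of three that look alike and differ only in diameter (35, 50 and 64 mm); which stands where varies.
- cap_wide: Screw-terminal capacitor: upright black cylinder, silver top with two small brass studs (5 mm tall), 64 mm in diameter and 90 mm tall, about 360 g, standing loose on the bench. Origin: centre of its underside; z runs up its axis. One of three that look alike and differ only in diameter (35, 50 and 64 mm); which stands where varies.
Mind the look-alikes: they are no part of the job. What is shaped like the cap_narrow but orange is not meant.

How it is judged:
By the outcome, as a careful person would: the job done as asked, in the order asked, and still so for the second after the job is handed in, with the robot touching nothing.
It also fails if it takes over 64 s, if anything falls off the work surface, if the arm or the gripper's body presses on something with over 40 N, if the wrist force passes 120 N, or if a joint passes its speed limit or range.

## Working session

There is one attempt and no reset: what is moved stays moved. The work goes in short steps, each a Python script; the robot and the scene stay as the last script left them, time stands still between calls to the robot, and variables do not carry over. Pictures are saved under pics/ and viewed, at most 10 in all, crops included, and the job is handed in when it is done.

```bash
mkdir -p pics; ls
python3 - <<'E'
from rig import robot
import cv2,numpy as np
for n in("top","side"):
    im=robot.grab_frame(n); cv2.imwrite(f"pics/{n}0.png",im[:,:,::-1])
    c=robot.camera_info(n); R=cv2.Rodrigues(np.array(c["rvec"],float))[0]; print(n,c["fx"],c["dist"],-R.T@np.array(c["tvec"]),R[2])
s=robot.get_state();print(s["time"],s["force"],s["opening"],s["tool_rot"])
E
```

```text
pics
top 374.008223596775 [-0.01406081  0.          0.          0.          0.        ] [0.40557713 0.00180295 0.84993041] [ 0.18833124 -0.01684442 -0.9819611 ]
side 366.06159855134194 [-0.02353737  0.          0.          0.          0.        ] [0.2673113  0.40080611 0.49046358] [ 0.41360457 -0.61255228 -0.6735807 ]
0.1 [-0.19597542  0.2494088  -0.63201792] 0.09408608332931047 [[-9.59446395e-01  2.81891049e-01 -2.26151892e-04]
 [ 2.81891127e-01  9.59445800e-01 -1.07242226e-03]
 [-8.53257545e-05 -1.09268189e-03 -9.99999399e-01]]
```

View pics/top0.png

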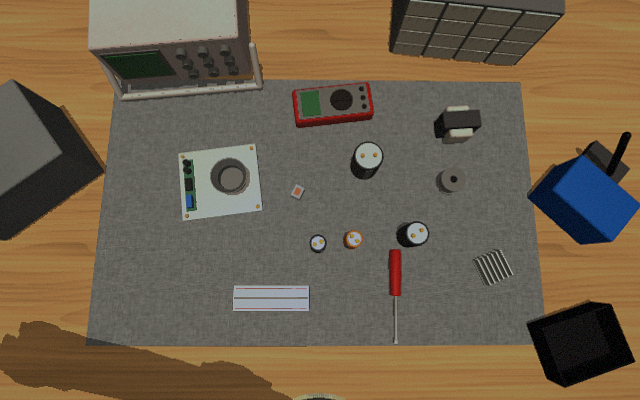

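View pics/side0.png

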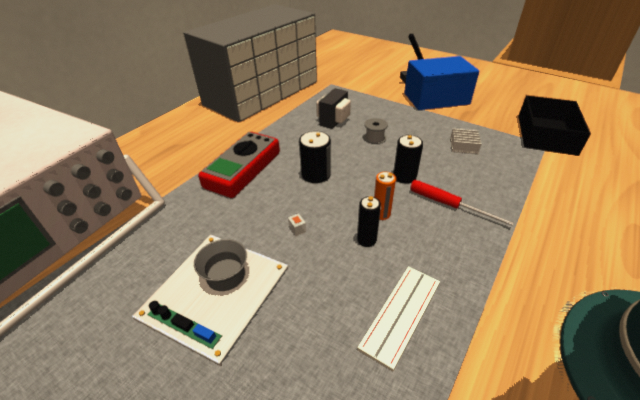

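```bash
cat > h.py <<'E'
from rig import robot
import cv2,numpy as np
def cast(c,uv,z):
    K=np.array([[c["fx"],0,c["cx"]],[0,c["fy"],c["cy"]],[0,0,1]],float)
    R=cv2.Rodrigues(np.array(c["rvec"],float))[0]; t=np.array(c["tvec"],float)
    n=cv2.undistortPoints(np.array(uv,float).reshape(-1,1,2),K,np.array(c["dist"],float)).reshape(-1,2)
    d=np.c_[n,np.ones(len(n))]@R; o=-R.T@t
    return (o+d*((z-o[2])/d[:,2])[:,None])[:,:2]
def circ(p):
    A=np.c_[2*p,np.ones(len(p))]; s=np.linalg.lstsq(A,(p**2).sum(1),rcond=None)[0]
    return s[:2],np.sqrt(s[2]+s[:2]@s[:2])
def disc(im,c,uv,z,half=25,thr=130):
    u,v=uv; w=im[v-half:v+half,u-half:u+half]
    m=(w.min(2)>thr).astype(np.uint8)
    m=cv2.morphologyEx(m,cv2.MORPH_CLOSE,np.ones((5,5)))
    k=max(cv2.findContours(m,cv2.RETR_EXTERNAL,cv2.CHAIN_APPROX_NONE)[0],key=cv2.contourArea)
    h=cv2.convexHull(k).reshape(-1,2)+[u-half,v-half]
    p=cast(c,h,z); return circ(p)
E
python3 - <<'E'
from h import *
for n,pts in (("top",[(368,156),(415,234),(318,243)]),("side",[(315,140),(408,143),(370,203)])):
    im=cv2.imread(f"pics/{n}0.png")[:,:,::-1]; c=robot.camera_info(n)
    for u in pts: print(n,u,[disc(im,c,u,.09,thr=t) for t in(110,)])
    # chassis corner screws
    print(cast(c,{"top":[(231,178),(262,210),(183,156),(183,218),(255,147)],"side":[(220,262),(218,352),(211,239),(138,316),(284,266)]}[n],.010))
    # rim
    print(cast(c,[{"top":(231,175),"side":(221,258)}[n]],.052))
c=robot.camera_info("wrist");R=cv2.Rodrigues(np.array(c["rvec"],float))[0]
s=robot.get_state(); T=s["tool_rot"]; print("cam in tool",T.T@(-R.T@np.array(c["tvec"])-s["ee_pos"]),"axis",T.T@R[2],c["fx"])
a=cv2.imread("pics/top0.png");b=cv2.imread("pics/side0.png")
cv2.imwrite("pics/z.png",np.hstack([cv2.resize(a[140:230,170:270],(400,360),interpolation=0),cv2.resize(b[225:315,170:270],(400,360),interpolation=0)]))
E
```

```text
top (368, 156) [(array([ 0.63733917, -0.10458165]), np.float64(0.027399518089878592))]
top (415, 234) [(array([ 0.47347816, -0.20050038]), np.float64(0.020394440288777706))]
top (318, 243) [(array([0.45336082, 0.00222901]), np.float64(0.012944828954621963))]
[[0.60491781 0.20194598]
 [0.53088413 0.12841303]
 [0.65686279 0.31574201]
 [0.51200386 0.30529967]
 [0.67962588 0.14958724]]
[[0.60168759 0.19226261]]
side (315, 140) [(array([ 0.65750613, -0.09320137]), np.float64(0.09669321343780797))]
side (408, 143) [(array([ 0.48023452, -0.20465644]), np.float64(0.10179738841025411))]
side (370, 203) [(array([ 0.46723523, -0.00601389]), np.float64(0.06517531262813413))]
[[0.63035879 0.18491482]
 [0.51999744 0.29610648]
 [0.68125587 0.157263  ]
 [0.65825667 0.32321638]
 [0.53623578 0.13285377]]
[[0.60300204 0.19743724]]
cam in tool [ 0.07317018  0.00064734 -0.16100864] axis [-0.25437059 -0.00185543  0.96710504] 296.2029884611157
```

View pics/z.png

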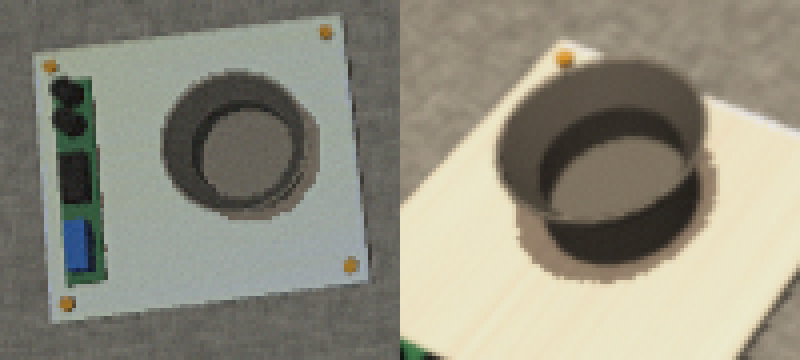

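Run:
```python
from h import *
D=np.array([[-1,0,0],[0,1,0],[0,0,-1.]])
for n,p in (("cup",[.602,.198,.22]),("cap",[.4735,-.2,.25])):
    robot.move_ptp(p,D); robot.pause(.2)
    c=robot.camera_info("wrist"); im=robot.grab_frame("wrist"); cv2.imwrite(f"pics/w{n}.png",im[:,:,::-1])
    np.save(n+".npy",c,allow_pickle=True); s=robot.get_state(); print(s["time"],s["ee_pos"])
a,b=cv2.imread("pics/wcup.png"),cv2.imread("pics/wcap.png")
cv2.imwrite("pics/wcc.png",np.vstack([a[50:350],b[50:350]]))
```

```text
2.45 [0.60183764 0.19847102 0.21998201]
4.25 [ 0.47378128 -0.19956531  0.24987216]
```

View pics/wcc.png

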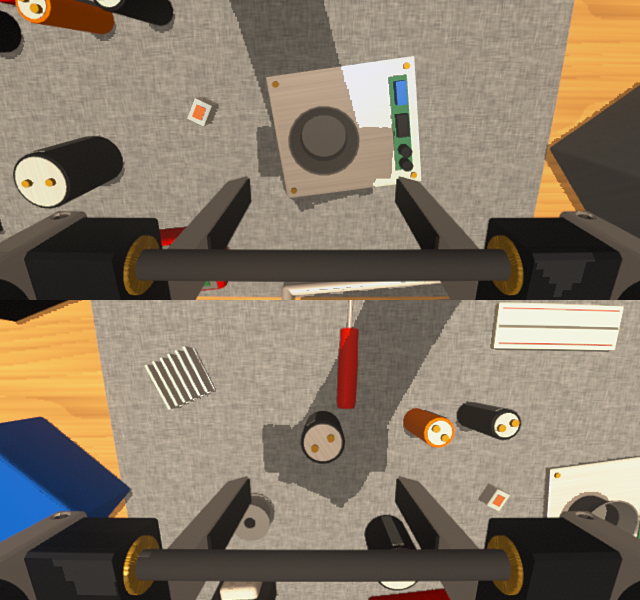

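Run:
```python
from h import *
def blob(m,seed,off):
    m=cv2.morphologyEx(m.astype(np.uint8),cv2.MORPH_CLOSE,np.ones((7,7)))
    n,l=cv2.connectedComponents(m); k=l==l[seed[1],seed[0]]
    h=cv2.findContours(k.astype(np.uint8),cv2.RETR_EXTERNAL,cv2.CHAIN_APPROX_NONE)[0][0]
    return cv2.convexHull(h).reshape(-1,2)+off
c=np.load("cup.npy",allow_pickle=True).item(); im=cv2.imread("pics/wcup.png")
w=cv2.cvtColor(im[140:235,280:365],6)
for t in (85,95,105):
    h=blob(w<t,(43,10+5),[280,140]); print("rim",t,circ(cast(c,h,.052)),h.min(0),h.max(0))
print(w[50,::4],w[::4,43])
c2=np.load("cap.npy",allow_pickle=True).item(); im=cv2.imread("pics/wcap.png")
w=cv2.cvtColor(im[155:220,290:355],6)
for t in (85,100,115):
    h=blob(w>t,(32,32),[290,155]); print("cap",t,circ(cast(c2,h,.09)),h.min(0),h.max(0))
print(w[37,::3],w[::3,32])
for z in(.09,.052,.015): print(z,cast(c,[(323,190)],z))
```

```text
rim 85 (array([0.60345053, 0.19759763]), np.float64(0.07267790238975994)) [280 140] [364 234]
rim 95 (array([0.60093755, 0.20338803]), np.float64(0.06929307624839731)) [280 140] [364 234]
rim 105 (array([0.60121114, 0.20252462]), np.float64(0.06975128286654624)) [280 140] [364 234]
[157 156 119  64  65  56  89  88  89  90  88  90  88  89  90  89  85  70
  69  69 151 151] [168 166 162 166 120  66  67  91  91  92  90  89  89  88  89  87  88  56
  68  67  68  97 160 155]
cap 85 (array([ 0.47179162, -0.2003794 ]), np.float64(0.050738671339734864)) [290 155] [354 219]
cap 100 (array([ 0.47111944, -0.19808275]), np.float64(0.04458164684249654)) [290 155] [354 219]
cap 115 (array([ 0.47598434, -0.20000276]), np.float64(0.020878372122173038)) [304 174] [341 210]
[ 91  94 103  96  35 171 167 170 165 170 166 168 168 145 149 168 164 122
  38  96 101 100] [104  99  35  32  33  32  63 174 170 174 170 165 169 169 164 169 161 168
 173  30  97 100]
0.09 [[0.59444782 0.19880199]]
0.052 [[0.60302083 0.19877137]]
0.015 [[0.61136823 0.19874156]]
```

Run:
```python
from h import *
c=np.load("cup.npy",allow_pickle=True).item(); im=cv2.imread("pics/wcup.png")
g=cv2.cvtColor(im,6)
for lo,hi,seed,z in ((0,115,(323,185),.052),(80,115,(323,185),.015)):
    m=np.zeros_like(g); m[140:235,282:364]=((g>=lo)&(g<hi))[140:235,282:364]
    m=cv2.morphologyEx(m,cv2.MORPH_OPEN,np.ones((5,5)))
    l=cv2.connectedComponents(m)[1]; k=(l==l[seed[1],seed[0]]).astype(np.uint8)
    h=cv2.convexHull(cv2.findContours(k,0,1)[0][0]).reshape(-1,2)
    p=cast(c,h,z); C,r=circ(p); print(C,r,np.abs(np.hypot(*(p-C).T)-r).max(),h.min(0),h.max(0))
```

```text
[0.60461328 0.1992884 ] 0.04011769272773357 0.00030941524254604613 [289 157] [358 224]
[0.60560063 0.19920441] 0.026746763687247457 0.001130204503116343 [302 166] [344 205]
```

Run:
```python
from h import *
D=np.array([[-1,0,0],[0,1,0],[0,0,-1.]])
print(robot.move_linear([.476,-.2,.066],.12,D,threshold=8))
robot.gripper_to(.04); s=robot.get_state(); print(s["ee_pos"],s["opening"],s["grasp_force"],s["force"])
print(robot.move_linear([.476,-.2,.20],.12)); robot.pause(.3)
s=robot.get_state(); print(s["time"],s["opening"],s["grasp_force"],s["force"],s["moment"])
cv2.imwrite("pics/g1.png",robot.grab_frame("wrist")[:,:,::-1])
```

```text
False
[ 0.47598832 -0.19998882  0.06599249] 0.049511417470926584 29.997830092906952 [-0.13352583  0.32048252 -0.03723444]
False
8.25 0.05004229914687634 29.99657392501831 [ 0.79465793 -0.49428587 -2.77170836] [-0.03009454 -0.02645166 -0.02644192]
```

View pics/g1.png

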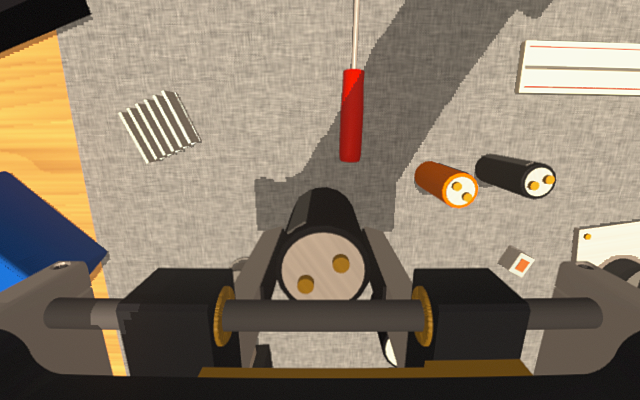

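Run:
```python
from h import *
im=cv2.imread("pics/g1.png"); c=robot.camera_info("wrist"); g=cv2.cvtColor(im,6)
m=np.zeros_like(g); m[215:296,265:385]=(g>115)[215:296,265:385]
m=cv2.morphologyEx(m,cv2.MORPH_CLOSE,np.ones((9,9)))
l=cv2.connectedComponents(m)[1]; k=(l==l[255,310]).astype(np.uint8)
h=cv2.convexHull(cv2.findContours(k,0,1)[0][0]).reshape(-1,2); print(h.min(0),h.max(0))
h=h[h[:,1]<284]; s=robot.get_state()
for z in(.22,.224,.228):
    p=cast(c,h,z); C,r=circ(p); print(z,C-s["ee_pos"][:2],r,np.abs(np.hypot(*(p-C).T)-r).max())
```

```text
[272 233] [372 295]
0.22 [ 0.00431751 -0.00026272] 0.02316722008933928 0.0015232229250855857
0.224 [ 0.00212261 -0.00024139] 0.02250927216236994 0.0014799634678905257
0.228 [-7.22892741e-05 -2.20066020e-04] 0.021851324235412146 0.0014367040106848146
```

Run:
```python
from h import *
D=np.array([[-1,0,0],[0,1,0],[0,0,-1.]])
robot.move_ptp([.6048,.1992,.20],D); robot.pause(.2)
print(robot.move_linear([.6048,.1992,.135],.1)); robot.pause(.2); f0=robot.get_state()["force"]
r=robot.move_linear([.6048,.1992,.079],.03,threshold=5)
s=robot.get_state(); print(r,s["time"],s["ee_pos"],s["force"]-f0,s["moment"],s["opening"])
cv2.imwrite("pics/p1.png",robot.grab_frame("side")[:,:,::-1][150:350,100:400])
```

```text
False
True 12.6917 [0.60481259 0.19921751 0.08099863] [-8.63474714e-03  1.10029002e+00  9.97099448e+00] [-0.14659212  0.20423355  0.01204224] 0.049868360482530766
```

View pics/p1.png

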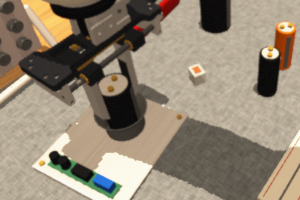

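Run:
```python
from h import *
robot.gripper_to(.07); robot.gripper_to(.09); robot.pause(.2)
robot.move_linear([.6048,.1992,.22],.1); robot.pause(.2)
s=robot.get_state(); print(s["time"],s["force"])
c=robot.camera_info("wrist"); im=robot.grab_frame("wrist")[:,:,::-1]
sd=robot.grab_frame("side")[:,:,::-1]
cv2.imwrite("pics/f.png",np.hstack([im[50:350,200:500],sd[80:380,120:450]]))
g=cv2.cvtColor(np.ascontiguousarray(im),6); print(cast(c,[(323,190)],.105))
```

```text
15.75 [ 0.25689367 -0.51967883 -0.3945725 ]
[[0.59364929 0.19923644]]
```

View pics/f.png

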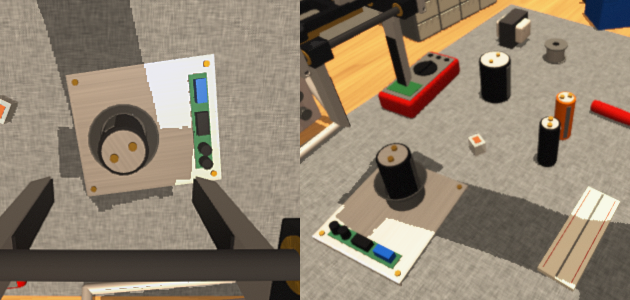

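The left half (wrist view) shows the capacitor centred in the cup, with its top at crop pixel (124,150). The right half (side view) shows it upright in the cup, and the other two and the orange one still standing.

```bash
python3 -c "
from rig import robot
print(robot.sign_off())"
```

```text
the job is handed in; nothing more can be done
None
```

The 50 mm capacitor is upright on the cup's floor: contact came at the expected height, and the gripper read about 50 mm across it. The other two still stand untouched on the bench, and I handed the job in just after 15.75 s on the robot's clock.

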